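Slide the bud vase into its stall and shut the gate

TASK

Push the tall long-necked white vase across the table into the small wooden stall until it stands fully home against the stall's back wall: push it low on its wide body so that it slides upright, never touching its thin neck, and do not lift it. Then push the stall's hinged gate fully shut behind it. Leave everything else on the table where it stands.

Things in the scene. Friction and masses are not known exactly. Their poses are not given: they have to be found in the camera images.
- vase: Tall white ceramic bud vase, 225 mm tall, about 0.4 to 0.7 kg, standing loose on the steel table. Origin: centre of its underside; z up along its axis; yaw means nothing. Wide round body 62 mm across, straight sided from 4 to 62 mm height, then tapering to 28 mm across at 100 mm. Pushed much above 60 mm height it may tip.
- vase_neck: The vase's thin neck, part of the vase: from 100 to 225 mm height, 22 mm across (32 mm at the lip). Not to be touched. Same origin and axes as vase.
- stall: Wooden stall fixed to the table: two side walls and a back wall, 12 to 14 mm thick, 40 mm high, no floor. Origin: on the table, on the stall's middle line. Its +x points from the open mouth towards the back wall, +y to the left when looking in, z up. Side walls' inner faces at y = +42 and -42 mm, running from x = -26 mm (the mouth) to x = +40 mm, the back wall's inner face. The vase fully home stands with its centre at x = +9 mm.
- gate (a joint): Angle of the plywood gate: 0 = shut across the mouth (a firm stop), grows to 2.8 as it swings outward, away from the stall, about a vertical hinge. Starts at 2.0 to 2.6. Stays where it is left, light friction (below 1 N at its end).
- gate_hinge (a point): On the gate's hinge axis, 20 mm above the table; at x = -34 mm, y = -48 mm of the stall. The gate is a straight board 12 mm thick, centred on the line from the hinge to the tip, 3 to 37 mm above the table, reaching 125 mm from the hinge. At angle a it points along (-sin a, cos a) in the stall's x, y; shut, it lies along the stall's +y, reaching 23 mm past the outer face of the far side wall.
- gate_tip (a point): The middle of the gate's free end, 125 mm from the hinge, 20 mm above the table.
- squat_vase: Bystander, leave alone: squat white vase, 75 mm tall, 72 mm across, no long neck. Origin: centre of its underside.
- spool: Bystander, leave alone: turned wooden spool, 58 mm tall, 60 mm across. Origin: centre of its underside.
- pot: Bystander, leave alone: terracotta cup-shaped pot, 68 mm tall, 84 mm across the mouth. Origin: centre of its underside.
- flask: Bystander, leave alone: plain steel bottle, 210 mm tall, 60 mm across, black cap. Origin: centre of its underside.
- jar: Bystander, leave alone: amber jar with a steel lid, 85 mm tall, 64 mm across. Origin: centre of its underside.
- brush: Bystander, leave alone: hand brush lying flat. Origin: its middle, on the underside.
- mug: Bystander, leave alone: blue mug, 78 mm tall, 80 mm across. Origin: centre of its underside.
- pump_bottle: Bystander, leave alone: white plastic bottle with paper band, 150 mm tall, 64 mm across. Origin: centre of its underside.
Mind the look-alikes: they are no part of the job. Leave any pink look-alike of the vase alone.

How it is judged:
By the outcome, as a careful person would: the job done as asked, in the order asked, and still so for the second after the job is handed in, with the robot touching nothing.
It also fails if it takes over 72 s, if anything falls off the work surface, if the arm or the gripper's body presses on something with over 40 N, if the wrist force passes 120 N, or if a joint passes its speed limit or range.

ROBOT

A 7-joint arm with a two-finger parallel gripper is mounted at the origin on the work surface. World frame = base frame: x ahead of the robot, y to its left, z up, the work surface at z = 0. Lengths are in m, angles in rad, forces in N, time in s.
With the tool pointing down it reaches from about 0.4 to 0.9 m from the base axis. Payload 5.6 kg.
Tool frame: the origin (TCP) lies between the finger pads; the fingertips stand 22 mm ahead of it and the grasp point (between the pads) lies 3 mm ahead of it (manip.finger_overhang is the distance from the TCP to the fingertips, in m); z points along the fingers, y is the direction in which the jaws open and shut (so a half turn about z gives the same grasp; the last joint's range is limited). The gripper opens to 92 mm and grips with 3 to 60 N. Pads are 20 mm wide; open, the fingers measure 128 mm over their backs; the gripper's body (75 mm by 189 mm) begins 69 mm behind the grasp point.
Start: joints at [1.129, 0.468, -0.012, 1.603, 0.006, 1.071, -0.056], TCP at [0.252, -0.599, 0.237] pointing down, gripper open.
Joint ranges: [-2.53, 2.53], [-0.31, 2.02], [-1.57, 1.55], [0.28, 2.44], [-1.29, 4.43], [0.15, 1.84], [-2.92, 2.92]. Speed limits (rad/s): [2.57, 2.57, 3.14, 3.14, 3.14, 3.14, 3.14].

INTERFACE

Orientations are given as a unit quaternion [w, x, y, z].
In Python, from workcell import manip gives the robot as it stands.
- The arm moves only by the shell command python3 -m crank 'ROWS'. ROWS is JSON, a list of rows, each a list of 3 entries, a list of its own where there are three numbers: the finger opening in cm, from 0 to 9.19, then the shift along the tool's x, y, z in cm, then the turn, a rotation vector about the tool's x, y, z in degrees. In form: [[grip, [dx, dy, dz], [wx, wy, wz]], ...]. A call has 1 to 20 rows; each row is the pose to reach, as a shift and turn from the pose measured when the call began, along the tool's axes at that moment; what a row does not reach only later rows make up. A row lasts 1/8 s, in which the tool goes at most 62.5 mm and 10.7 degrees, less where a joint would pass 70% of its speed; a pose out of reach is approached as far as the arm can. A call with a gripper value outside its range is refused whole. The fingers move at their own pace and stop on an object; the grip force is fixed at half the most. Time passes only in rows, so rows that repeat a pose let the fingers close. It gives the time, the measured TCP pose, the force and the opening at its end, in the units of the state.
- manip.observe(): the state, without advancing time (a new reading comes with each control period).
- manip.read_camera(name): name is "side" or "top"; returns a dict with "image" (420x560x3 uint8, red, green, blue), "fx", "fy", "cx", "cy" (pixels), "position" and "rotation" of the camera in the world. Camera axes: x right, y up, looking along -z (the intrinsics and any distortion apply to the point x, -y, -z); pixel columns grow to the right and rows downward; lengths in m; the calibration is good to about 2 mm. A picture is of the moment at which its call begins. There is no depth.
- manip.finish_job(): hands the job in, once; it reports no verdict.
Trained networks look in a picture, given as the dict that the camera call returned (one of the last four; its "shot" number tells which), for a name from the list of things; names that differ only in an ending like _2 or _b are one class to them, and where a whole thing is asked for, a point or a joint stands for the part that bears it (a point fixed in the world has none). Each returns a list of dicts, best first, with "score" (0 to 1); they miss things now and then, are a little off and sometimes report something else, mostly with a low value. They report only what shows in the picture. A call takes as long as a camera call. They do not tell look-alikes from the thing itself.
- manip.outline_of(picture, name): "mask" (420x560 bool, what is visible of it).
- manip.pinpoint(picture, name): "centre" ([x, y, z] in m, in world coordinates, good to about 4 mm: a listed point, or the origin of a listed thing).
The state is a dict: "time": time; "joints": joint angles; "qvel": joint speeds; "tau": joint torques, N m; "tool_pos": TCP position; "tool_rot": TCP orientation; "ft_force": force on the tool from outside, world axes, zero at the start; "wrist_torque": the same for the moment, N m; "width": finger opening in m.
Only numpy, scipy, OpenCV 4.12 (cv2) and the standard library are available. Lean on these libraries where they do the work, as an engineer would, in place of code of your own. Each camera call takes 0.05 s, during which the arm holds its last target.

## Working session

There is one attempt and no reset: what is moved stays moved. The work goes in short steps, Python scripts to look and compute and a shell command to move; the robot and the scene stay as the last step left them, time stands still between calls to the robot, and variables do not carry over. Pictures are saved under pics/ and viewed, and the job is handed in when it is done.

```bash
ls; mkdir -p pics
python3 - <<'E'
from workcell import manip
import cv2,pickle
print(manip.observe())
for n in ("top","side"):
    p=manip.read_camera(n); cv2.imwrite(f"pics/{n}0.png",cv2.cvtColor(p["image"],cv2.COLOR_RGB2BGR))
    print(n,{k:v for k,v in p.items() if k!="image"})
    for t in ["vase","stall","gate","gate_hinge","gate_tip","squat_vase","spool","pot","flask","jar","brush","mug","pump_bottle"]:
        try:print(t,[(round(d["score"],2),[round(float(x),3) for x in d["centre"]]) for d in manip.pinpoint(p,t)][:3])
        except Exception as e: print(t,e)
E
```

```text
pics
{'time': 0.0, 'joints': array([ 1.12895874,  0.46840593, -0.0115868 ,  1.60360285,  0.00599736,
        1.07135343, -0.05631001]), 'qvel': array([ 2.52352010e-05,  8.30819663e-04,  1.46909934e-03, -1.46807522e-05,
        2.95357747e-04,  1.10508253e-03, -4.44934505e-04]), 'tau': array([-1.13523063e-04, -5.20568204e+01, -1.26662108e-02, -2.43740523e+01,
       -5.65954484e-02,  1.72663748e-02,  1.65798506e-04]), 'tool_pos': array([ 0.25215242, -0.59852969,  0.23563023]), 'tool_rot': array([-8.35656076e-04,  9.80190391e-01,  1.98055660e-01, -2.33355398e-04]), 'ft_force': array([ 0.38531471, -0.1803441 , -0.93443392]), 'wrist_torque': array([-0.01063708,  0.04857152,  0.03378603]), 'width': 0.09190057298480642}
top {'fx': 418.9971870075714, 'fy': 418.9971870075714, 'cx': 282.5787019302656, 'cy': 205.2523772491452, 'position': array([ 0.46030952, -0.02511081,  1.12844339]), 'rotation': array([-0.69844038, -0.04554726,  0.03531404,  0.71334382]), 'shot': 1}
vase [(0.96, [0.728, -0.019, 0.003]), (0.81, [0.572, -0.115, 0.003]), (0.62, [0.444, 0.029, -0.001])]
stall [(0.86, [0.548, 0.1
[... 950 characters left out ...]
e it knows: brush, flask, gate_hinge, gate_tip, jar, mug, pot, pump_bottle, spool, squat_vase, stall, vase, vase_neck
gate_hinge [(0.75, [0.604, 0.158, 0.02]), (0.55, [0.411, -0.085, -0.001])]
gate_tip [(0.66, [0.68, 0.067, 0.016])]
squat_vase [(0.74, [0.714, -0.144, 0.003]), (0.32, [0.413, -0.086, -0.001])]
spool [(0.74, [0.383, -0.251, 0.0])]
pot [(0.96, [0.41, -0.082, 0.001]), (0.65, [0.424, -0.407, 0.0])]
flask [(0.96, [0.663, 0.363, -0.001])]
jar [(0.93, [0.585, -0.393, 0.002]), (0.28, [0.716, -0.144, 0.001])]
brush [(0.7, [0.425, -0.409, 0.001])]
mug [(0.72, [0.757, -0.281, -0.003])]
pump_bottle [(0.65, [0.448, 0.367, -0.0]), (0.58, [0.384, -0.25, 0.0]), (0.26, [0.718, -0.142, 0.002])]
```

View pics/top0.png

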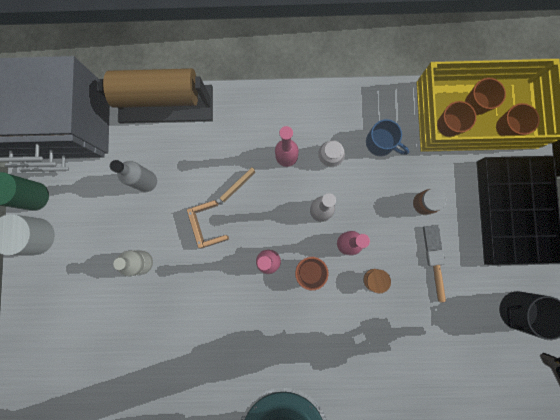

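View pics/side0.png

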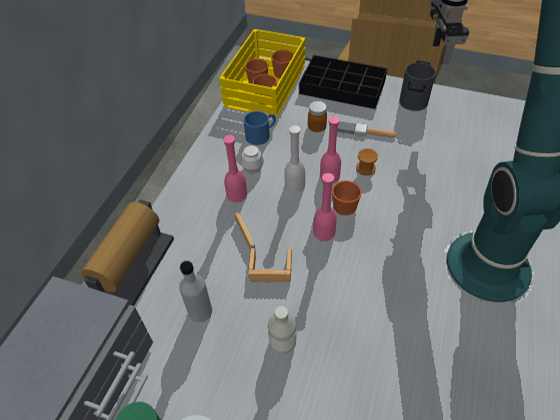

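Candidates for the vase in the top picture: white long-necked at (322,208), pink at (287,150), (350,243) and (268,261), squat white at (332,153), and the pump bottle at (133,263). By description it is the white one at (322,208), which is at (294,172) in the side view. Next I refine the poses and check a crop.

```bash
cat > h.py <<'E'
import numpy as np,cv2
from scipy.spatial.transform import Rotation as R
from scipy.optimize import minimize
from workcell import manip
def Rq(q): return R.from_quat([q[1],q[2],q[3],q[0]])
def proj(p,P):
    c=(np.asarray(P)-p["position"])@Rq(p["rotation"]).as_matrix()
    return np.stack([p["cx"]+p["fx"]*c[:,0]/-c[:,2],p["cy"]+p["fy"]*(-c[:,1])/-c[:,2]],1)
def hullmask(p,parts):
    m=np.zeros((420*4,560*4),np.uint8)
    for P in parts:
        h=cv2.convexHull(np.round((proj(p,P)+.5)*4).astype(np.int32)); cv2.fillPoly(m,[h],1)
    return cv2.resize(m.astype(np.float32),(560,420),interpolation=cv2.INTER_AREA)
def box(x0,x1,y0,y1,z0,z1): return np.array([[x,y,z] for x in(x0,x1) for y in(y0,y1) for z in(z0,z1)])
def place(P,x,y,t):
    c,s=np.cos(t),np.sin(t); return np.c_[x+c*P[:,0]-s*P[:,1],y+s*P[:,0]+c*P[:,1],P[:,2]]
def stall_parts(x,y,t):
    w=.013
    return [place(b,x,y,t) for b in (box(-.026,.04+w,.042,.042+w,0,.04),box(-.026,.04+w,-.042-w,-.042,0,.04),box(.04,.04+w,-.055,.055,0,.04))]
def ring(r,z,x,y):
    a=np.linspace(0,2*np.pi,32); return np.c_[x+r*np.cos(a),y+r*np.sin(a),0*a+z]
def vase_parts(x,y):
    pr=[(0,.029),(.004,.031),(.062,.031),(.1,.014),(.105,.011),(.215,.011),(.225,.016)]
    return [np.r_[ring(r1,z1,x,y),ring(r2,z2,x,y)] for (z1,r1),(z2,r2) in zip(pr,pr[1:])]
def fit(pics,masks,f,x0,steps):
    def cost(v):
        c=0
        for p,m in zip(pics,masks):
            h=hullmask(p,f(*v)); c+=1-np.minimum(h,m).sum()/np.maximum(h,m).sum()
        return c
    n=len(x0); S=np.vstack([x0]+[np.array(x0)+np.eye(n)[i]*steps[i] for i in range(n)])
    r=minimize(cost,x0,method="Nelder-Mead",options=dict(initial_simplex=S,xatol=1e-4,fatol=1e-4,maxiter=150))
    return r.x,r.fun
def getmask(p,name,xy):
    q=proj(p,[[xy[0],xy[1],.03]])[0]
    best=None
    for d in manip.outline_of(p,name):
        ys,xs=np.nonzero(d["mask"])
        dd=np.hypot(xs.mean()-q[0],ys.mean()-q[1])
        if best is None or dd<best[0]: best=(dd,d["mask"].astype(np.float32),d["score"])
    return best
def save(p,n,crop=None,s=1):
    im=cv2.cvtColor(p["image"],cv2.COLOR_RGB2BGR)
    if crop: x0,y0,x1,y1=crop; im=im[y0:y1,x0:x1]
    cv2.imwrite("pics/"+n,cv2.resize(im,None,fx=s,fy=s,interpolation=cv2.INTER_CUBIC))
E
python3 - <<'E'
from h import *
T=manip.read_camera("top");S=manip.read_camera("side")
save(T,"crop_t.png",(170,120,380,300),3); save(S,"crop_s.png",(210,110,370,300),3)
for n,xy,f,x0,st in (("stall",(.547,.176),stall_parts,[.547,.176,1.82],[.005,.005,.05]),("vase",(.572,-.115),vase_parts,[.572,-.115],[.005,.005])):
    g=[getmask(p,n,xy) for p in (T,S)]; print(n,[(round(a[0],1),a[2],a[1].sum()) for a in g])
    m=[a[1] for a in g]
    print(fit([T,S],m,f,x0,st),fit([T],m[:1],f,x0,st),fit([S],m[1:],f,x0,st))
for n in("gate_hinge","gate_tip","vase"):
  for p in(T,S): print(n,[(round(d["score"],2),np.round(d["centre"],4)) for d in manip.pinpoint(p,n)])
E
```

```text
stall [(np.float64(11.6), 0.82, np.float32(934.0)), (np.float64(7.1), 0.98, np.float32(982.0))]
(array([0.5451301 , 0.17594821, 1.85851696]), np.float64(0.7621794939041138)) (array([0.54522362, 0.17670851, 1.85930925]), np.float64(0.42358529567718506)) (array([0.54567694, 0.17457334, 1.84903282]), np.float64(0.3213786482810974))
vase [(np.float64(3.1), 0.87, np.float32(490.0)), (np.float64(14.3), 0.87, np.float32(891.0))]
(array([ 0.57397831, -0.11373096]), np.float64(0.2282416820526123)) (array([ 0.57478496, -0.11196769]), np.float64(0.15325629711151123)) (array([ 0.57418567, -0.11551727]), np.float64(0.061601102352142334))
gate_hinge [(0.73, array([0.6013, 0.1529, 0.0198]))]
gate_hinge [(0.51, array([0.6023, 0.1571, 0.0192]))]
gate_tip [(0.87, array([0.6883, 0.0615, 0.0217]))]
gate_tip [(0.61, array([ 0.7571, -0.2803, -0.0014])), (0.45, array([0.681 , 0.0677, 0.0199])), (0.38, array([ 0.4107, -0.0796, -0.0014]))]
vase [(0.97, array([ 0.4851, -0.1852,  0.0042])), (0.83, array([ 0.7247, -0.0227, -0.0009])), (0.63, array([ 0.569 , -0.1139,  0.0031])), (0.56, array([0.4439, 0.0295, 0.0013]))]
vase [(0.85, array([4.393e-01, 2.870e-02, 4.000e-04])), (0.62, array([ 7.277e-01, -2.080e-02, -6.000e-04])), (0.59, array([ 0.4853, -0.1814,  0.0005])), (0.56, array([ 5.759e-01, -1.146e-01, -2.000e-04]))]
```

```bash
cd pics; python3 -c "
import cv2,numpy as np
a=cv2.imread('crop_t.png');b=cv2.imread('crop_s.png');print(a.shape,b.shape)"
```

```text
(540, 630, 3) (570, 480, 3)
```

View pics/crop_t.png

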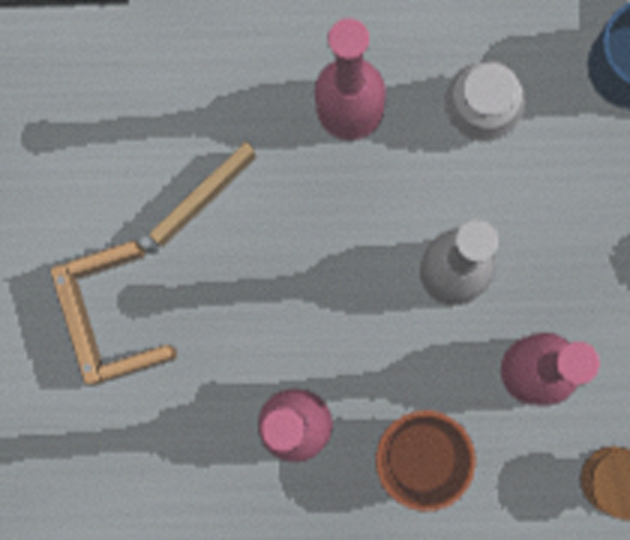

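View pics/crop_s.png

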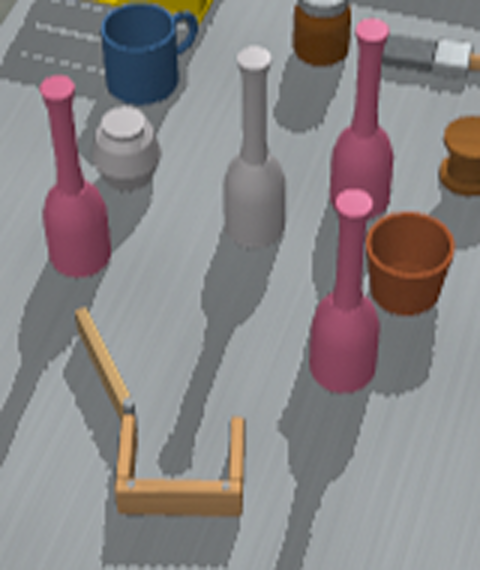

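The crop confirms the white long-necked vase at top (322,208) and side (294,172), with three pink look-alikes around it. The stall mouth faces image right and the gate is open. Next I refine the stall and gate jointly, using the wood colour.

```bash
cat >> h.py <<'E'
def gate_part(x,y,t,a):
    d=np.array([-np.sin(a),np.cos(a)]);n=np.array([d[1],-d[0]]);h=np.array([-.034,-.048])
    P=np.array([[*(h+d*s+n*w),z] for s in(.008,.125) for w in(-.006,.006) for z in(.003,.037)])
    return place(P,x,y,t)
def sg(x,y,t,a): return stall_parts(x,y,t)+[gate_part(x,y,t,a)]
def woodmask(p,x0):
    hsv=cv2.cvtColor(p["image"],cv2.COLOR_RGB2HSV)
    m=((hsv[...,0]>5)&(hsv[...,0]<25)&(hsv[...,1]>70)&(hsv[...,2]>80)).astype(np.uint8)
    near=(hullmask(p,sg(*x0))>0).astype(np.uint8)
    near=cv2.dilate(near,np.ones((13,13)))
    return (m*near).astype(np.float32)
def stallfr(P,st):
    c,s=np.cos(st[2]),np.sin(st[2]); d=np.asarray(P)[:2]-st[:2]
    return np.array([c*d[0]+s*d[1],-s*d[0]+c*d[1]])
E
python3 - <<'E'
from h import *
T=manip.read_camera("top");S=manip.read_camera("side")
x0=[.5455,.176,1.85,2.1]
m=[woodmask(p,x0) for p in(T,S)];print([a.sum() for a in m])
st=[.004,.004,.04,.08]
for P,M in(([T,S],m),([T],m[:1]),([S],m[1:])):
    r=fit(P,M,sg,x0,st); print(r)
    if len(P)==2: X=r[0]
out=[]
for p,mm,c in((T,m[0],(170,140,330,270)),(S,m[1],(210,200,330,310))):
    im=cv2.cvtColor(p["image"],cv2.COLOR_RGB2BGR).copy();h=(hullmask(p,sg(*X))>.5).astype(np.uint8)
    k=4;im=cv2.resize(im,None,fx=k,fy=k);cs,_=cv2.findContours(cv2.resize(h,None,fx=k,fy=k),0,1);cv2.drawContours(im,cs,-1,(255,0,0),1)
    x0_,y0,x1,y1=c;cv2.imwrite(f"pics/fit{c[0]}.png",im[y0*k:y1*k,x0_*k:x1*k])
for n,P in dict(vase=(.574,-.1145),pink2=(.4855,-.183),pink3=(.727,-.0205),pink1=(.442,.029),pot=(.409,-.081),squat=(.718,-.144),flask=(.6645,.361),pump=(.447,.3675)).items(): print(n,np.round(stallfr(P,X)*1000))
E
```

```text
[np.float32(720.0), np.float32(893.0)]
(array([0.54548917, 0.1765967 , 1.8577851 , 2.02610768]), np.float64(0.4484862685203552))
(array([0.54679229, 0.17757448, 1.85283222, 2.05632344]), np.float64(0.2763771414756775))
(array([0.54558536, 0.17542733, 1.88965823, 1.98023288]), np.float64(0.1602056622505188))
vase [-287.   55.]
pink2 [-328.  159.]
pink3 [-240. -118.]
pink1 [-112.  141.]
pot [-208.  204.]
squat [-356.  -75.]
flask [ 143. -166.]
pump [211.  40.]
```

View pics/fit170.png

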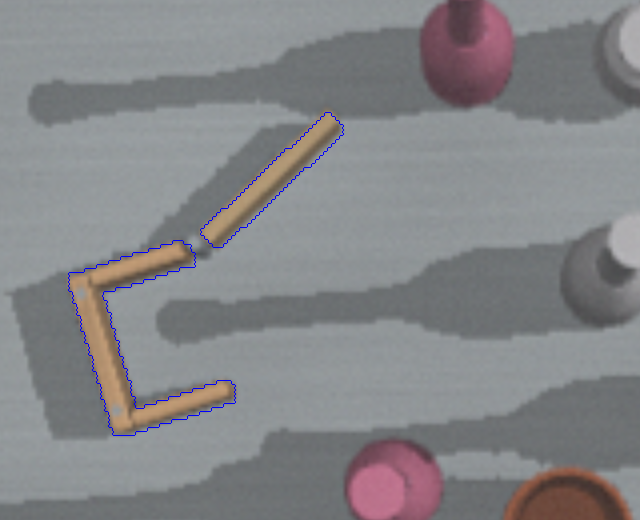

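View pics/fit210.png

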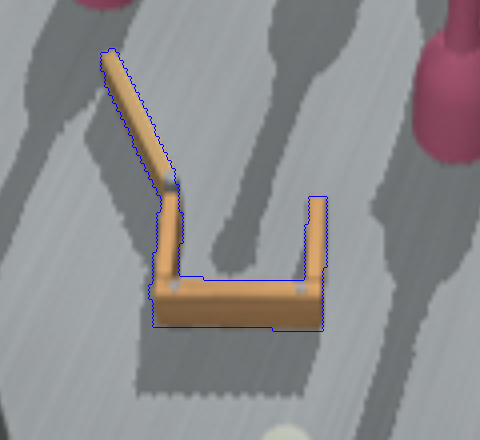

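Fit is good: stall at (0.5455, 0.1766), yaw 106.4°, gate 2.03 rad. I'll use a helper to compute moves in the tool frame.

```bash
cat >> h.py <<'E'
ST=np.array([.5455,.1766,1.858])
def target(u,v,z,tilt,yaw=0):
    """u,v,z mm in stall frame of TCP; tilt deg lean back; yaw deg rel. to stall heading"""
    c,s=np.cos(ST[2]),np.sin(ST[2]);u/=1e3;v/=1e3
    p=np.array([ST[0]+c*u-s*v,ST[1]+s*u+c*v,z/1e3]); a=ST[2]+np.radians(yaw);th=np.radians(tilt)
    h=np.array([np.cos(a),np.sin(a),0]);k=np.array([0,0,1.])
    x=np.cos(th)*h+np.sin(th)*k; zt=np.sin(th)*h-np.cos(th)*k
    return p,np.c_[x,np.cross(zt,x),zt]
def rel(*targets):
    o=manip.observe();R0=Rq(o["tool_rot"]).as_matrix();p0=o["tool_pos"]
    for t in targets:
        p,M=target(*t); print(t,"shift cm",np.round(R0.T@(p-p0)*100,2),"rot deg",np.round(np.degrees(R.from_matrix(R0.T@M).as_rotvec()),1),"world",np.round(p,3))
def where():
    o=manip.observe();M=Rq(o["tool_rot"]).as_matrix();a=np.degrees(np.arctan2(M[1,2],M[0,2]) if abs(M[2,2])<.995 else np.arctan2(M[1,0],M[0,0]))
    print("t",round(o["time"],2),"uv",np.round(stallfr(o["tool_pos"],ST)*1000,1),"z",round(o["tool_pos"][2]*1000,1),"tilt",round(np.degrees(np.arccos(-M[2,2])),1),"yaw",round(a-np.degrees(ST[2]),1),"ylevel",round(M[2,1],3),"F",np.round(o["ft_force"],1),"w",round(o["width"]*1000,1),"q",np.round(o["joints"],2))
E
python3 -c "
from h import *
where();rel((-365,33,310,0),(-365,33,310,27),(-365,33,47,27))"
```

```text
t 2.0 uv [-660.8  500.8] z 236.6 tilt 0.0 yaw -83.6 ylevel -0.0 F [-0.5 -0.2 -0.4] w 91.9 q [ 1.13  0.47 -0.01  1.6   0.01  1.07 -0.06]
(-365, 33, 310, 0) shift cm [ 49.78 -24.19  -7.34] rot deg [ -0.    0.  -83.6] world [ 0.617 -0.183  0.31 ]
(-365, 33, 310, 27) shift cm [ 49.78 -24.19  -7.34] rot deg [ 19.7  22.  -81.9] world [ 0.617 -0.183  0.31 ]
(-365, 33, 47, 27) shift cm [ 49.78 -24.19  18.96] rot deg [ 19.7  22.  -81.9] world [ 0.617 -0.183  0.047]
```

```bash
python3 -m crank '[[5.2,[0,0,-7.4],[0,0,0]],[5.2,[0,0,-7.4],[0,0,0]],[5.2,[49.8,-24.2,-7.4],[19.7,22,-81.9]],[5.2,[49.8,-24.2,-7.4],[19.7,22,-81.9]],[5.2,[49.8,-24.2,-7.4],[19.7,22,-81.9]],[5.2,[49.8,-24.2,-7.4],[19.7,22,-81.9]],[5.2,[49.8,-24.2,-7.4],[19.7,22,-81.9]],[5.2,[49.8,-24.2,-7.4],[19.7,22,-81.9]],[5.2,[49.8,-24.2,-7.4],[19.7,22,-81.9]],[5.2,[49.8,-24.2,-7.4],[19.7,22,-81.9]],[5.2,[49.8,-24.2,-7.4],[19.7,22,-81.9]],[5.2,[49.8,-24.2,-7.4],[19.7,22,-81.9]],[5.2,[49.8,-24.2,-7.4],[19.7,22,-81.9]],[5.2,[49.8,-24.2,-7.4],[19.7,22,-81.9]]]'; python3 -c "
from h import *
where();rel((-365,33,310,27),(-365,33,47,27))
save(manip.read_camera('top'),'a_t.png');save(manip.read_camera('side'),'a_s.png')"
```

```text
time: 3.75
tool_pos: [0.6165, -0.1847, 0.3103]
tool_rot: [-0.187, 0.584, 0.778, 0.139]
ft_force: [-0.5, 0.2, 0.9]
width: 0.0522
t 3.75 uv [-366.6   34.2] z 310.3 tilt 27.0 yaw -0.0 ylevel -0.002 F [-0.5  0.2  0.9] w 52.2 q [ 0.71  0.63 -0.5   1.31 -0.11  1.51  0.56]
(-365, 33, 310, 27) shift cm [0.13 0.12 0.1 ] rot deg [ 0.   0.  -0.2] world [ 0.617 -0.183  0.31 ]
(-365, 33, 47, 27) shift cm [-11.8    0.16  23.54] rot deg [ 0.   0.  -0.2] world [ 0.617 -0.183  0.047]
```

View pics/a_t.png

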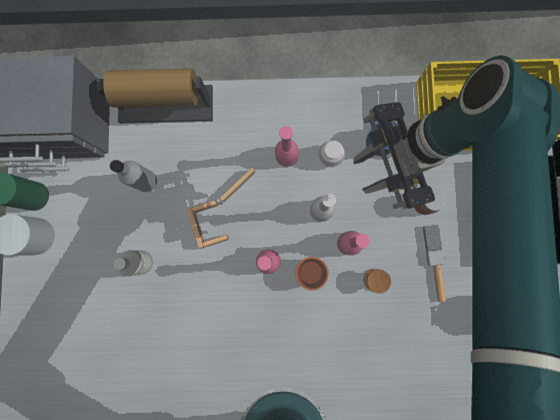

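View pics/a_s.png

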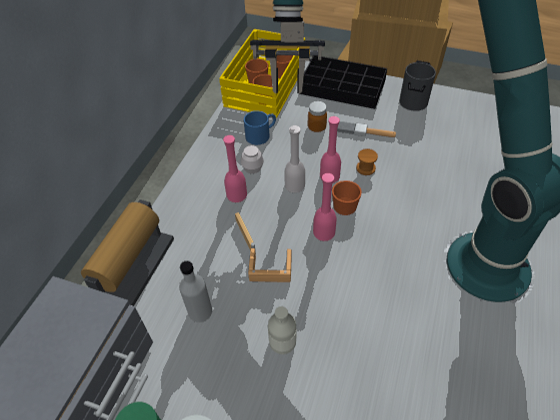

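The vase and pinks are unchanged, and the gripper hovers behind the vase around (395,160) in the top view. Descending in straight steps.

```bash
python3 -m crank '[[5.2,[-2,0.1,4],[0,0,-0.2]],[5.2,[-4.6,0.1,9.2],[0,0,-0.2]],[5.2,[-7,0.1,14],[0,0,-0.2]],[5.2,[-9.4,0.1,18.8],[0,0,-0.2]],[5.2,[-11,0.15,22],[0,0,-0.2]],[5.2,[-11.8,0.15,23.5],[0,0,-0.2]],[5.2,[-11.8,0.15,23.5],[0,0,-0.2]],[5.2,[-11.8,0.15,23.5],[0,0,-0.2]]]'; python3 -c "
from h import *
where()
save(manip.read_camera('top'),'b_t.png',(170,60,450,270),2.8);save(manip.read_camera('side'),'b_s.png',(200,80,420,245),3)"
```

```text
time: 4.85
tool_pos: [0.6186, -0.1832, 0.0496]
tool_rot: [-0.185, 0.582, 0.779, 0.14]
ft_force: [0.1, 0.7, 0.4]
width: 0.052
t 4.85 uv [-365.8   31.8] z 49.6 tilt 26.9 yaw -0.4 ylevel 0.003 F [0.1 0.7 0.4] w 52.0 q [ 0.69  0.9  -0.45  1.47 -0.03  1.11  0.65]
```

View pics/b_t.png

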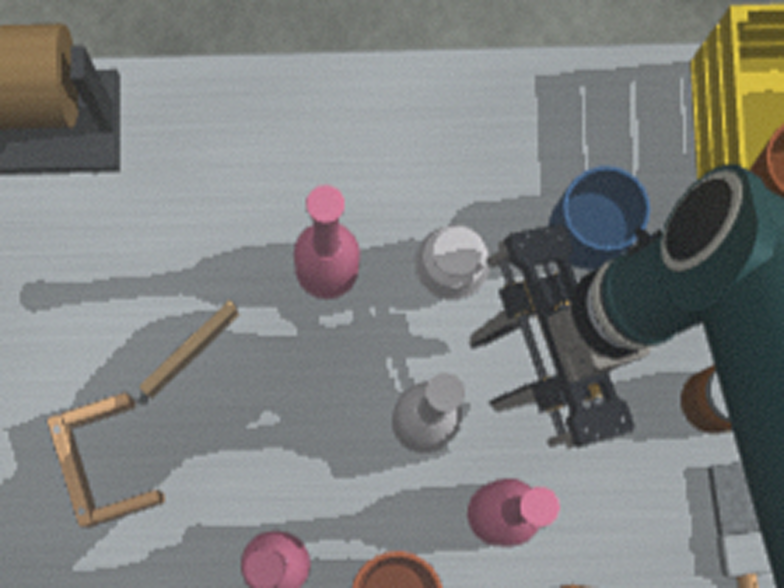

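View pics/b_s.png

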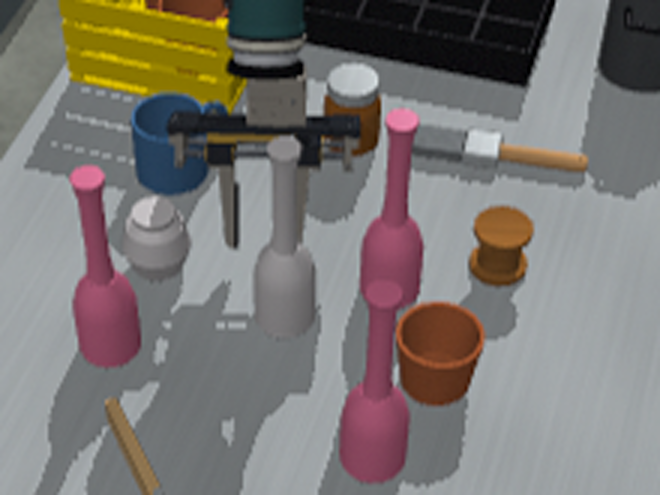

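```bash
python3 -c "
from h import *
rel((-340,37,47,27),(-320,31,47,27),(-300,24,47,27))"
```

```text
(-340, 37, 47, 27) shift cm [ 2.18 -0.52  1.39] rot deg [0.2 0.1 0.1] world [ 0.606 -0.16   0.047]
(-320, 31, 47, 27) shift cm [3.96 0.08 2.3 ] rot deg [0.2 0.1 0.1] world [ 0.606 -0.139  0.047]
(-300, 24, 47, 27) shift cm [5.74 0.78 3.2 ] rot deg [0.2 0.1 0.1] world [ 0.607 -0.118  0.047]
```

```bash
python3 -m crank '[[5.2,[1.1,-0.5,0.7],[0,0,0]],[5.2,[2.2,-0.5,1.4],[0,0,0]],[5.2,[3.1,-0.2,1.85],[0,0,0]],[5.2,[4,0.1,2.3],[0,0,0]],[5.2,[4.85,0.45,2.75],[0,0,0]],[5.2,[5.75,0.8,3.2],[0,0,0]],[5.2,[5.75,0.8,3.2],[0,0,0]]]'
cat > look.py <<'E'
import sys
from h import *
n=sys.argv[1];g=[float(x) for x in sys.argv[2:4]] if len(sys.argv)>3 else None
where()
T=manip.read_camera('top');S=manip.read_camera('side')
save(T,n+'_t.png',(150,60,400,270),2.8);save(S,n+'_s.png',(200,80,400,300),2.7)
for p,k in((T,'top'),(S,'side')):
    for d in manip.pinpoint(p,'vase'): 
        uv=stallfr(d["centre"],ST)*1000
        print(k,round(d["score"],2),np.round(uv,1), "PINK?" if min(np.hypot(*(uv-q)) for q in ([-328,159],[-240,-118],[-112,141]))<25 else "<<<")
if g:
    c,s=np.cos(ST[2]),np.sin(ST[2]);u,v=g[0]/1e3,g[1]/1e3;xy=(ST[0]+c*u-s*v,ST[1]+s*u+c*v)
    for p,k in((T,'top'),(S,'side')):
        a=getmask(p,'vase',xy)
        if a and a[0]<30:
            r=fit([p],[a[1]],vase_parts,list(xy),[.005,.005]); print('fit',k,np.round(stallfr(r[0],ST)*1000,1),round(r[1],2))
E
python3 look.py c -265 50
```

```text
time: 5.82
tool_pos: [0.6077, -0.1157, 0.0472]
tool_rot: [-0.186, 0.581, 0.78, 0.141]
ft_force: [0.4, 0.1, 0.2]
width: 0.0518
t 5.83 uv [-298.    23.1] z 47.2 tilt 26.9 yaw -0.3 ylevel 0.003 F [0.4 0.1 0.2] w 51.8 q [ 0.63  0.86 -0.47  1.58 -0.05  1.02  0.59]
top 0.74 [-249.7   46.4] <<<
top 0.63 [-243.9 -119.4] PINK?
top 0.61 [-325.3  161.6] PINK?
top 0.55 [-111.5  141.9] PINK?
top 0.35 [-3.6 -5.3] <<<
side 0.85 [-326.6  161.7] PINK?
side 0.8 [-243.1 -115.7] PINK?
side 0.76 [-111.2  141.7] PINK?
side 0.74 [-247.2   40.2] <<<
fit top [-247.9   44.4] 0.06
fit side [-250.7   45.5] 0.06
```

View pics/c_t.png

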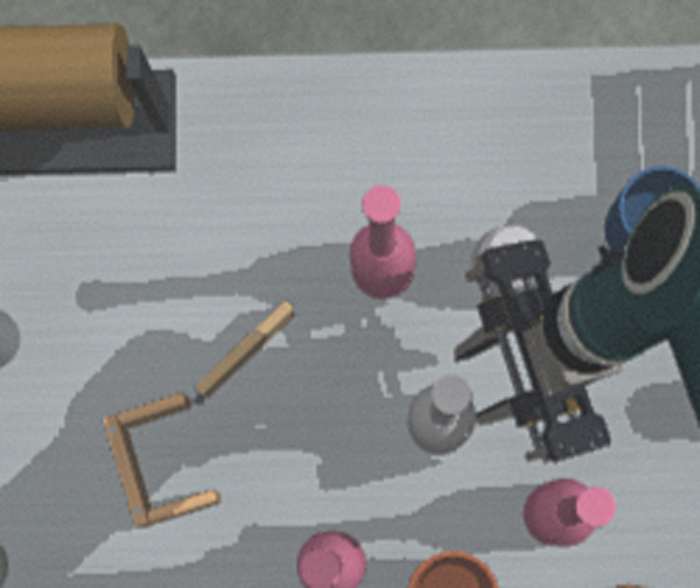

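View pics/c_s.png

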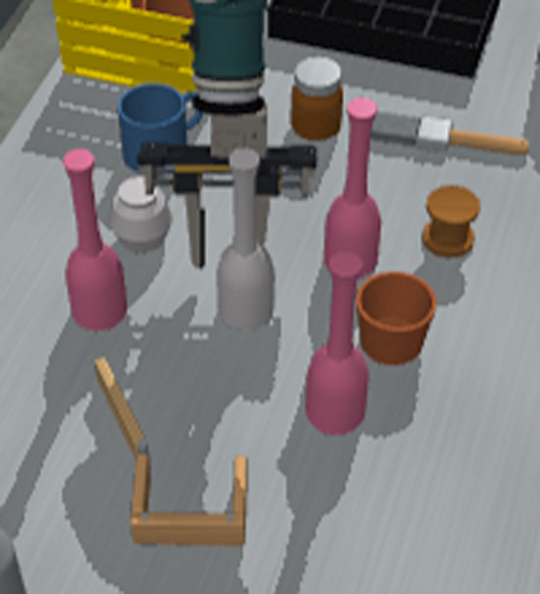

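Vase at (-249,45) mm in the stall frame, upright, starting to roll into the jaw gap. Continuing.

```bash
python3 -c "
from h import *
rel((-238,8,47,27),(-218,6,47,27))"; python3 -m crank '[[5.2,[0.9,0.25,0.45],[0,0,0.2]],[5.2,[1.8,0.5,0.9],[0,0,0.2]],[5.2,[2.7,0.75,1.35],[0,0,0.2]],[5.2,[3.6,1.0,1.8],[0,0,0.2]],[5.2,[4.45,1.25,2.27],[0,0,0.2]],[5.2,[5.35,1.5,2.7],[0,0,0.2]],[5.2,[6.2,1.65,3.2],[0,0,0.2]],[5.2,[7.1,1.7,3.6],[0,0,0.2]],[5.2,[7.1,1.7,3.6],[0,0,0.2]]]'; python3 look.py d -168 20
```

```text
(-238, 8, 47, 27) shift cm [5.52 1.59 2.79] rot deg [0.1 0.1 0. ] world [ 0.605 -0.054  0.047]
(-218, 6, 47, 27) shift cm [7.31 1.79 3.69] rot deg [0.1 0.1 0. ] world [ 0.601 -0.034  0.047]
time: 7.25
tool_pos: [0.6009, -0.035, 0.0472]
tool_rot: [-0.186, 0.583, 0.778, 0.14]
ft_force: [-0.2, -0.1, 0.3]
width: 0.0517
t 7.25 uv [-218.6    6.8] z 47.2 tilt 27.0 yaw -0.2 ylevel 0.001 F [-0.2 -0.1  0.3] w 51.7 q [ 0.55  0.83 -0.5   1.66 -0.08  0.93  0.5 ]
top 0.92 [-326.1  160.4] PINK?
top 0.91 [-242.4 -117.9] PINK?
top 0.71 [-170.2   36. ] <<<
top 0.6 [-110.9  141. ] PINK?
side 0.78 [-242.5 -119.8] PINK?
side 0.69 [-172.9   30.9] <<<
side 0.66 [-326.4  160.1] PINK?
side 0.57 [-114.6  145.2] PINK?
fit top [-168.2   30.9] 0.11
fit side [-171.6   31.2] 0.13
```

View pics/d_t.png

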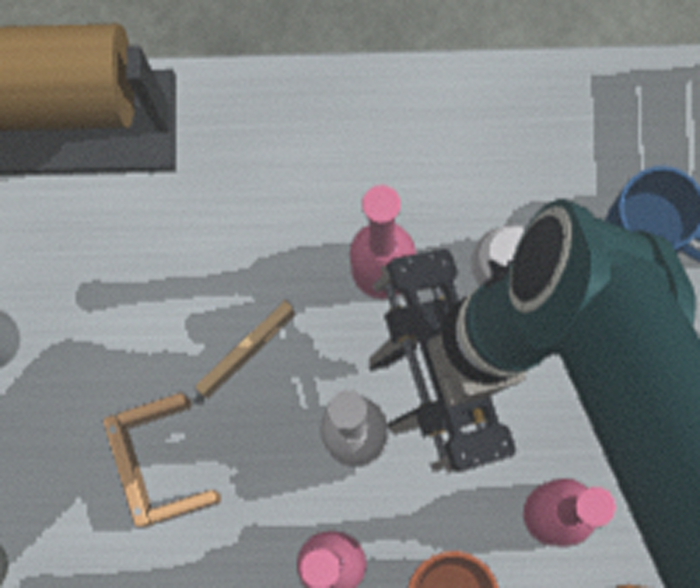

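View pics/d_s.png

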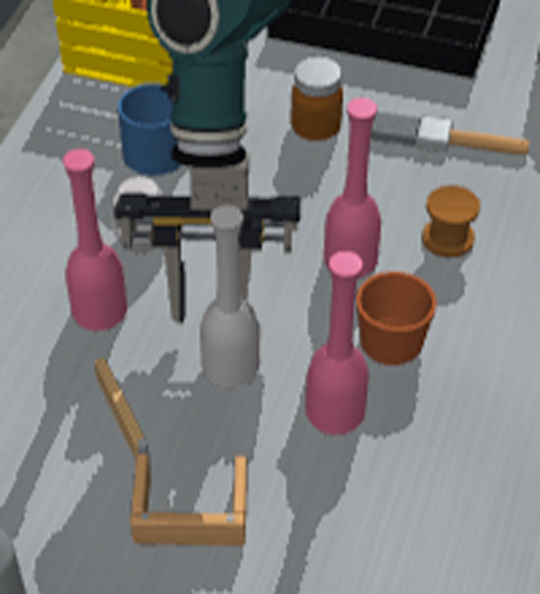

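Vase at (-170,31) tracks the left finger instead of rolling in. I'll back off slightly, shift the finger further left of its centre, and push diagonally right.

```bash
python3 -c "
from h import *
rel((-234,10,47,27),(-234,21,47,27),(-214,21,47,27),(-162,5,47,27))"
```

```text
(-234, 10, 47, 27) shift cm [-1.22 -0.31 -0.63] rot deg [ 0.2  0.1 -0.2] world [ 0.602 -0.051  0.047]
(-234, 21, 47, 27) shift cm [-1.22 -1.41 -0.63] rot deg [ 0.2  0.1 -0.2] world [ 0.592 -0.054  0.047]
(-214, 21, 47, 27) shift cm [ 0.56 -1.41  0.27] rot deg [ 0.2  0.1 -0.2] world [ 0.586 -0.035  0.047]
(-162, 5, 47, 27) shift cm [5.21 0.16 2.63] rot deg [ 0.2  0.1 -0.2] world [0.587 0.02  0.047]
```

```bash
python3 -m crank '[[5.2,[-1.2,-0.3,-0.6],[0,0,0]],[5.2,[-1.2,-1.4,-0.6],[0,0,0]],[5.2,[-0.3,-1.4,-0.15],[0,0,0]],[5.2,[0.55,-1.4,0.27],[0,0,0]],[5.2,[1.35,-1.15,0.67],[0,0,0]],[5.2,[2.15,-0.9,1.07],[0,0,0]],[5.2,[2.9,-0.6,1.47],[0,0,0]],[5.2,[3.7,-0.35,1.86],[0,0,0]],[5.2,[4.45,-0.1,2.25],[0,0,0]],[5.2,[5.2,0.15,2.63],[0,0,0]],[5.2,[5.2,0.15,2.63],[0,0,0]]]'; python3 look.py e -120 15
```

```text
time: 8.93
tool_pos: [0.5863, 0.0214, 0.0471]
tool_rot: [-0.186, 0.583, 0.778, 0.14]
ft_force: [-0.4, 0.1, 0.4]
width: 0.0518
t 8.93 uv [-160.4    4.9] z 47.1 tilt 27.0 yaw -0.3 ylevel 0.001 F [-0.4  0.1  0.4] w 51.8 q [ 0.49  0.8  -0.52  1.73 -0.1   0.86  0.44]
top 0.85 [-244.2 -119.8] PINK?
top 0.79 [-127.3   10.3] <<<
top 0.77 [-112.   138.5] PINK?
top 0.67 [-328.6  161.9] PINK?
side 0.85 [-124.8    3.9] <<<
side 0.77 [-113.5  145.3] PINK?
side 0.75 [-324.9  161.7] PINK?
side 0.69 [-241.9 -117.7] PINK?
side 0.55 [-558.7  118.7] <<<
side 0.26 [-147.2  -98.2] <<<
fit top [-124.1    5.1] 0.04
fit side [-126.1    4.5] 0.06
```

View pics/e_t.png

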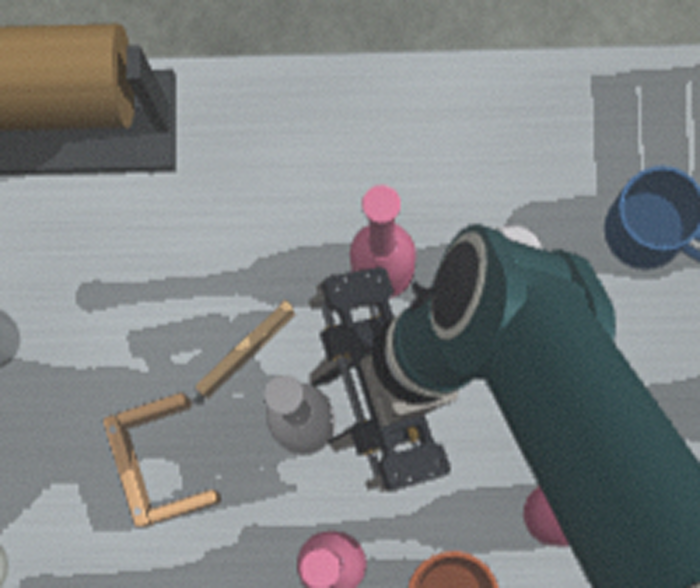

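The vase has rolled into the cradle, centred at (-125,5) and upright. I'll back off, narrow the jaws to 28 mm so they fit the mouth, and push along the middle line.

```bash
python3 -c "
from h import *
rel((-178,3,47,27),(-107,1,47,27))"; python3 -m crank '[[5.2,[-1.6,0.2,-0.8],[0,0,0]],[2.8,[-1.6,0.2,-0.8],[0,0,0]],[2.8,[-1.6,0.3,-0.8],[0,0,0]],[2.8,[-1.6,0.2,-0.8],[0,0,0]],[2.8,[-0.6,0.2,-0.3],[0,0,0]],[2.8,[0.3,0.2,0.15],[0,0,0]],[2.8,[1.2,0.25,0.6],[0,0,0]],[2.8,[2.1,0.3,1.05],[0,0,0]],[2.8,[3,0.35,1.5],[0,0,0]],[2.8,[3.9,0.4,1.98],[0,0,0]],[2.8,[4.8,0.4,2.42],[0,0,0]],[2.8,[4.8,0.4,2.42],[0,0,0]]]'; python3 look.py f -60 1
```

```text
(-178, 3, 47, 27) shift cm [-1.41  0.21 -0.72] rot deg [ 0.2  0.1 -0.2] world [0.593 0.005 0.047]
(-107, 1, 47, 27) shift cm [4.93 0.37 2.5 ] rot deg [ 0.2  0.1 -0.2] world [0.575 0.074 0.047]
time: 10.72
tool_pos: [0.575, 0.074, 0.0474]
tool_rot: [-0.186, 0.583, 0.778, 0.14]
ft_force: [-0.6, 0.0, 0.4]
width: 0.0277
t 10.72 uv [-106.8    0.7] z 47.4 tilt 27.0 yaw -0.3 ylevel 0.001 F [-0.6  0.   0.4] w 27.7 q [ 0.43  0.79 -0.53  1.78 -0.11  0.8   0.38]
top 0.84 [-110.9  139.9] PINK?
top 0.64 [-238.6 -117.1] PINK?
top 0.57 [-62.9   1.3] <<<
top 0.55 [-149.8 -106.3] <<<
side 0.96 [-326.2  162.3] PINK?
side 0.95 [-61.7  -0.6] <<<
side 0.94 [-241.9 -117.9] PINK?
side 0.82 [-111.9  144.5] PINK?
fit top [-60.4   0.5] 0.12
fit side [-64.2  -0.5] 0.12
```

View pics/f_t.png

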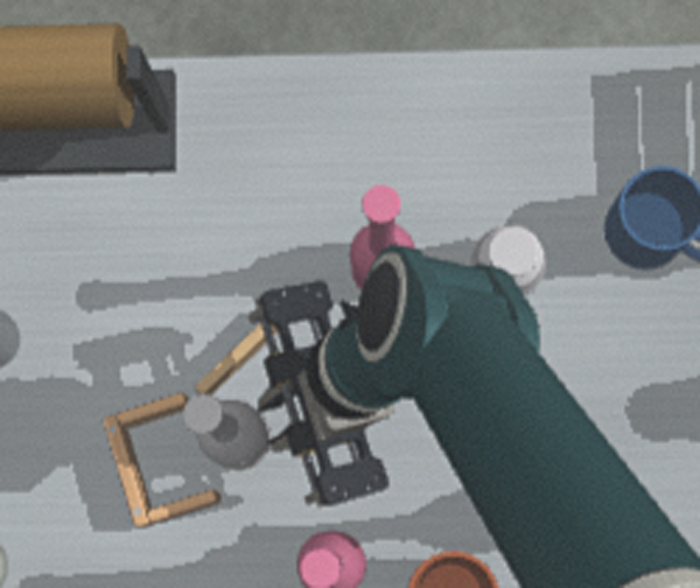

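View pics/f_s.png

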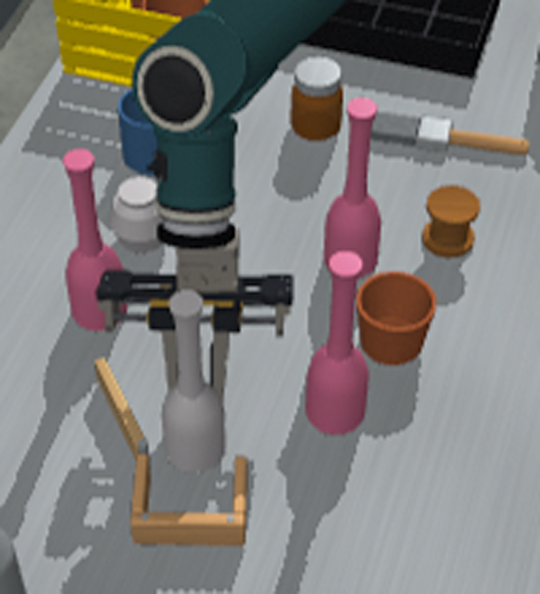

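Centred at the mouth. Pushing in, with slower steps near home.

```bash
python3 -m crank '[[2.8,[0.8,0.07,0.4],[0,0,0.2]],[2.8,[1.6,0.07,0.8],[0,0,0.2]],[2.8,[2.4,0.07,1.2],[0,0,0.2]],[2.8,[3.2,0.07,1.62],[0,0,0.2]],[2.8,[4,0.07,2.03],[0,0,0.2]],[2.8,[4.8,0.07,2.43],[0,0,0.2]],[2.8,[5.3,0.07,2.7],[0,0,0.2]],[2.8,[5.6,0.07,2.85],[0,0,0.2]],[2.8,[5.8,0.07,2.95],[0,0,0.2]]]'; python3 look.py g 5 0
```

```text
time: 12.15
tool_pos: [0.5582, 0.1349, 0.0471]
tool_rot: [-0.186, 0.586, 0.777, 0.14]
ft_force: [0.5, -1.6, -1.3]
width: 0.0278
t 12.15 uv [-43.6  -0.4] z 47.1 tilt 26.9 yaw -0.4 ylevel -0.0 F [ 0.5 -1.6 -1.3] w 27.8 q [ 0.35  0.77 -0.55  1.83 -0.13  0.73  0.3 ]
top 0.84 [-241.5 -116.6] PINK?
top 0.76 [-110.8  138.2] PINK?
top 0.66 [ 0.5 -1.5] <<<
top 0.63 [-328.4  160.5] PINK?
side 0.93 [-112.5  142.2] PINK?
side 0.74 [-242.2 -116.1] PINK?
side 0.68 [ 2.1 -0.6] <<<
side 0.62 [-325.9  160.3] PINK?
fit top [ 2.7 -1.6] 0.05
fit side [-3.5 -1.5] 0.11
```

View pics/g_t.png

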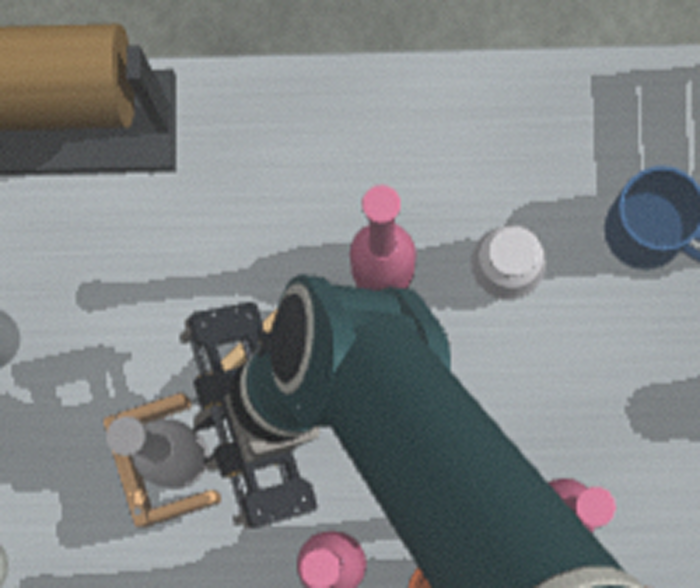

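View pics/g_s.png

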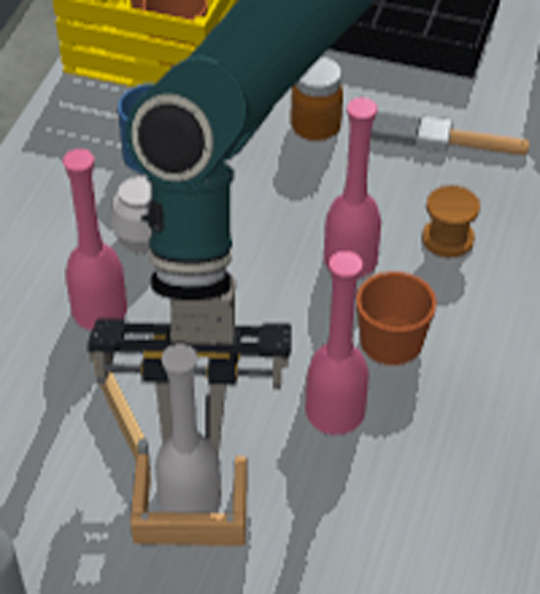

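```bash
python3 -m crank '[[2.8,[0.25,0,0.13],[0,0,0.2]],[2.8,[0.5,0,0.25],[0,0,0.2]],[2.8,[0.7,0,0.35],[0,0,0.2]],[2.8,[0.7,0,0.35],[0,0,0.2]]]'; python3 -c "
from h import *
where()"
```

```text
time: 12.95
tool_pos: [0.5565, 0.1414, 0.0471]
tool_rot: [-0.186, 0.587, 0.775, 0.139]
ft_force: [1.1, -4.7, -0.6]
width: 0.0279
t 12.95 uv [-36.8  -0.6] z 47.1 tilt 26.8 yaw -0.5 ylevel -0.002 F [ 1.1 -4.7 -0.6] w 27.9 q [ 0.34  0.77 -0.55  1.83 -0.14  0.72  0.29]
```

```bash
python3 -m crank '[[2.8,[0.1,0,0.05],[0,0,0.3]],[2.8,[0.2,0,0.1],[0,0,0.3]],[2.8,[0.2,0,0.1],[0,0,0.3]]]'; python3 -c "
from h import *
where()"; python3 look.py i 9 0
```

```text
time: 13.32
tool_pos: [0.5565, 0.1418, 0.0469]
tool_rot: [-0.185, 0.59, 0.774, 0.139]
ft_force: [1.3, -8.0, 0.9]
width: 0.0282
t 13.32 uv [-36.5  -0.7] z 46.9 tilt 26.7 yaw -0.6 ylevel -0.004 F [ 1.3 -8.   0.9] w 28.2 q [ 0.34  0.76 -0.55  1.83 -0.14  0.72  0.28]
t 13.32 uv [-36.5  -0.7] z 46.9 tilt 26.7 yaw -0.6 ylevel -0.004 F [ 1.3 -8.   0.9] w 28.2 q [ 0.34  0.76 -0.55  1.83 -0.14  0.72  0.28]
top 0.86 [-243.2 -115.1] PINK?
top 0.59 [-327.1  166.2] PINK?
top 0.57 [ 4.3 -0.4] <<<
side 0.94 [-240.1 -116. ] PINK?
side 0.91 [-326.8  160.9] PINK?
side 0.69 [ 4.5 -3.3] <<<
side 0.62 [-112.8  145. ] PINK?
fit top [ 8.2 -2.1] 0.12
fit side [ 2.7 -2. ] 0.17
```

The vase is against the back wall: force rose from 4.7 to 8 N with about 0.3 mm of travel, and the fit puts u at about 8 mm. Now I back straight out and look.

```bash
python3 -m crank '[[2.8,[-0.9,0,-0.45],[0,0,0]],[2.8,[-2.7,0,-1.35],[0,0,0]],[2.8,[-4.5,0,-2.27],[0,0,0]],[1,[-6.5,0,-3.3],[0,0,0]],[0,[-6.5,0,-3.3],[0,0,0]],[0,[-6.5,0,-3.3],[0,0,0]]]'; python3 look.py j 9 0; python3 -c "
from h import *
rel((-110,0,105,8),(-92,-115,105,8),(-92,-115,32,8))"
```

```text
time: 14.38
tool_pos: [0.5756, 0.072, 0.0472]
tool_rot: [-0.185, 0.59, 0.774, 0.139]
ft_force: [-0.0, -0.5, 0.3]
width: 0.0009
t 14.38 uv [-108.9    0.8] z 47.2 tilt 26.8 yaw -0.6 ylevel -0.004 F [-0.  -0.5  0.3] w 0.9 q [ 0.43  0.78 -0.53  1.78 -0.12  0.8   0.37]
top 0.93 [-240.9 -116. ] PINK?
top 0.88 [-111.1  139.6] PINK?
top 0.58 [6.3 0.9] <<<
side 0.95 [-324.6  160.6] PINK?
side 0.76 [9.5 0.2] <<<
side 0.71 [-242.8 -117.3] PINK?
side 0.71 [-111.   144.2] PINK?
side 0.45 [-359.5  277. ] <<<
fit top [ 8.8 -2.4] 0.07
fit side [ 1.6 -2.1] 0.15
(-110, 0, 105, 8) shift cm [ 2.48  0.04 -5.22] rot deg [  0.1 -18.7  -1. ] world [0.577 0.071 0.105]
(-92, -115, 105, 8) shift cm [ 4.28 11.51 -4.36] rot deg [  0.1 -18.7  -1. ] world [0.682 0.121 0.105]
(-92, -115, 32, 8) shift cm [ 1.   11.54  2.16] rot deg [  0.1 -18.7  -1. ] world [0.682 0.121 0.032]
```

View pics/j_t.png

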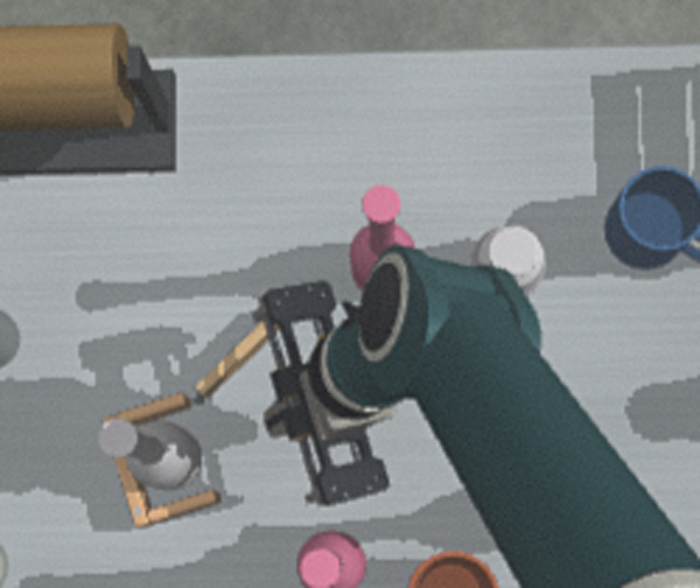

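View pics/j_s.png

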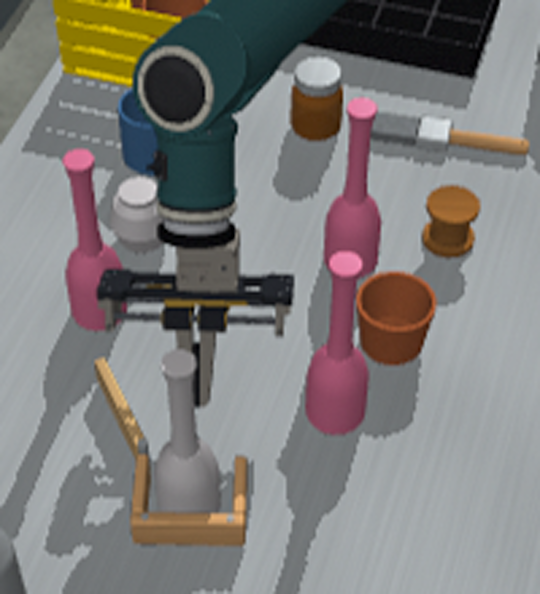

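Vase stands upright in the stall at top crop (165,450), against the back wall. The gate is still open. Moving over the gate to its outer face.

```bash
python3 -m crank '[[0,[2.5,0,-5.2],[0,-9,-0.5]],[0,[2.5,0,-5.2],[0,-18.7,-1]],[0,[3.5,6,-4.8],[0,-18.7,-1]],[0,[4.3,11.5,-4.4],[0,-18.7,-1]],[0,[4.3,11.5,-4.4],[0,-18.7,-1]],[0,[4.3,11.5,-4.4],[0,-18.7,-1]]]'; python3 look.py k; python3 -c "
from h import *
rel((-92,-115,32,8))"
```

```text
time: 15.42
tool_pos: [0.6807, 0.121, 0.1047]
tool_rot: [-0.056, 0.597, 0.799, 0.042]
ft_force: [-0.3, -0.7, 0.0]
width: 0.0005
t 15.43 uv [ -91.6 -113.9] z 104.7 tilt 8.0 yaw 0.2 ylevel -0.0 F [-0.3 -0.7  0. ] w 0.5 q [ 0.07  0.72 -0.34  1.55  0.11  0.92  0.02]
top 0.89 [-328.6  160.4] PINK?
top 0.78 [-240.7 -115.5] PINK?
top 0.76 [6.3 1.3] <<<
side 0.88 [-112.1  140.3] PINK?
side 0.85 [-323.7  159.1] PINK?
side 0.62 [ 8.9 -0.9] <<<
side 0.59 [-241.5 -117.7] PINK?
(-92, -115, 32, 8) shift cm [-0.94  0.1   7.31] rot deg [ 0.1 -0.  -0.1] world [0.682 0.121 0.032]
```

View pics/k_t.png

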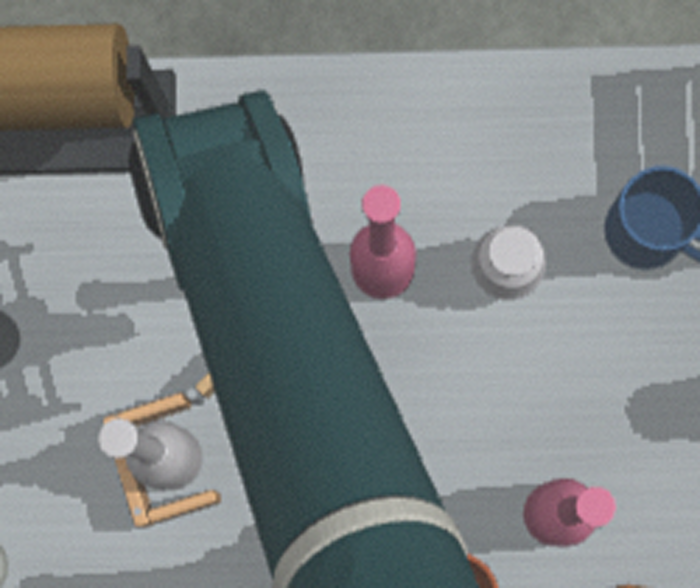

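View pics/k_s.png

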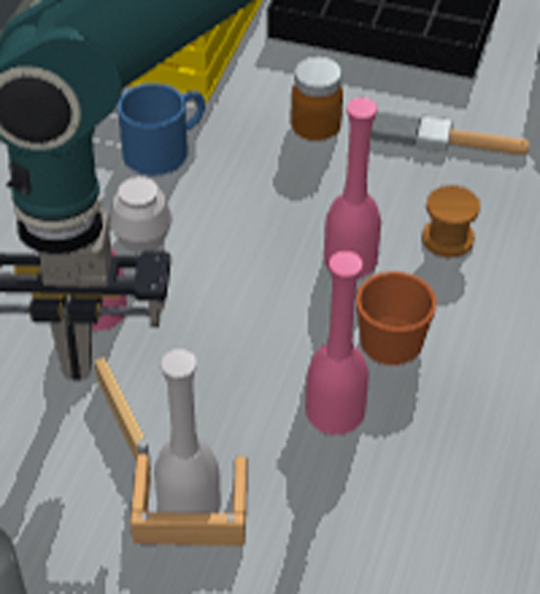

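```bash
python3 -m crank '[[0,[-0.45,0.1,3.6],[0,0,0]],[0,[-0.95,0.1,7.3],[0,0,0]],[0,[-0.95,0.1,7.3],[0,0,0]]]'; python3 -c "
from h import *
where();rel((-92,-72,32,8),(-105,-50,32,8),(-115,-28,32,8),(-112,-5,32,10),(-98,12,32,12))"
```

```text
time: 16.0
tool_pos: [0.6792, 0.1197, 0.0293]
tool_rot: [-0.058, 0.598, 0.798, 0.04]
ft_force: [-0.1, 0.4, 0.4]
width: 0.0005
t 16.0 uv [ -92.5 -112.1] z 29.3 tilt 8.0 yaw 2.0 ylevel -0.005 F [-0.1  0.4  0.4] w 0.5 q [ 0.05  0.82 -0.32  1.57  0.13  0.81  0.02]
(-92, -72, 32, 8) shift cm [ 0.08 -4.01 -0.24] rot deg [-0.3 -0.  -0.2] world [0.641 0.109 0.032]
(-105, -50, 32, 8) shift cm [-1.22 -6.21 -0.42] rot deg [-0.3 -0.  -0.2] world [0.623 0.09  0.032]
(-115, -28, 32, 8) shift cm [-2.21 -8.41 -0.54] rot deg [-0.3 -0.  -0.2] world [0.605 0.074 0.032]
(-112, -5, 32, 10) shift cm [ -1.92 -10.71  -0.49] rot deg [-0.3  2.  -0.2] world [0.582 0.071 0.032]
(-98, 12, 32, 12) shift cm [ -0.54 -12.41  -0.29] rot deg [-0.3  4.  -0.2] world [0.562 0.079 0.032]
```

```bash
python3 -m crank '[[0,[0,-1.4,-0.1],[0,0,0]],[0,[0.1,-2.7,-0.2],[0,0,0]],[0,[0.1,-4,-0.25],[0,0,0]],[0,[-0.6,-5.1,-0.35],[0,0,0]],[0,[-1.2,-6.2,-0.4],[0,0,0]],[0,[-1.7,-7.3,-0.5],[0,0,0]],[0,[-2.2,-8.4,-0.55],[0,0,0]],[0,[-2.1,-9.5,-0.5],[0,1,0]],[0,[-1.9,-10.7,-0.5],[0,2,0]],[0,[-1.3,-11.6,-0.4],[0,3,0]],[0,[-0.6,-12.3,-0.3],[0,4,0]],[0,[-0.6,-12.3,-0.3],[0,4,0]]]'; python3 look.py l; python3 -c "
from h import *
rel((-80,18,32,18),(-68,19,32,22),(-57,19,32,22))"
```

```text
time: 17.5
tool_pos: [0.562, 0.0793, 0.0319]
tool_rot: [-0.086, 0.596, 0.796, 0.061]
ft_force: [-0.8, 0.1, 0.8]
width: 0.0002
t 17.5 uv [-97.9  11.8] z 31.9 tilt 12.1 yaw 1.7 ylevel -0.007 F [-0.8  0.1  0.8] w 0.2 q [ 0.22  0.69 -0.4   1.87  0.07  0.67  0.12]
top 0.74 [-238.5 -118.3] PINK?
top 0.7 [-327.5  161. ] PINK?
top 0.64 [ 6. -0.] <<<
top 0.54 [-110.9  142.1] PINK?
top 0.5 [-531.   279.4] <<<
side 0.78 [-241.  -116.1] PINK?
side 0.66 [-328.5  159.8] PINK?
side 0.62 [-112.7  143.3] PINK?
side 0.58 [ 5.7 -2.6] <<<
(-80, 18, 32, 18) shift cm [ 1.8  -0.73  0.39] rot deg [-0.3  6.  -0.2] world [0.551 0.095 0.032]
(-68, 19, 32, 22) shift cm [ 2.97 -0.83  0.64] rot deg [-0.3 10.  -0.2] world [0.547 0.106 0.032]
(-57, 19, 32, 22) shift cm [ 4.05 -0.83  0.87] rot deg [-0.3 10.  -0.2] world [0.543 0.117 0.032]
```

View pics/l_t.png

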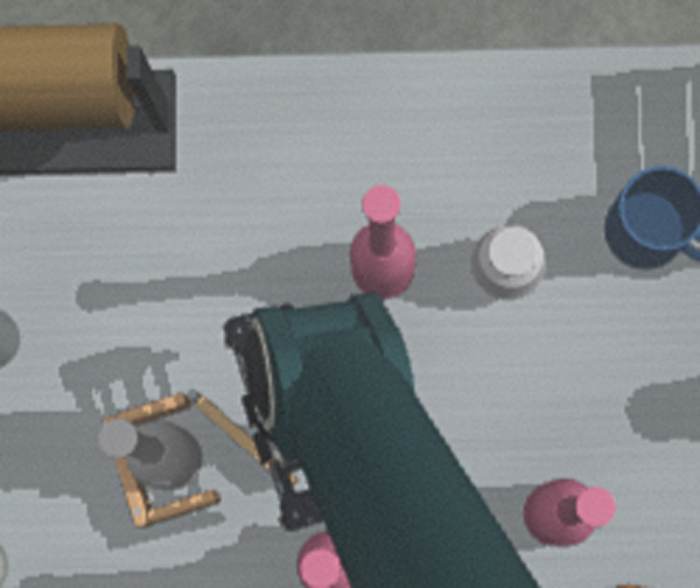

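View pics/l_s.png

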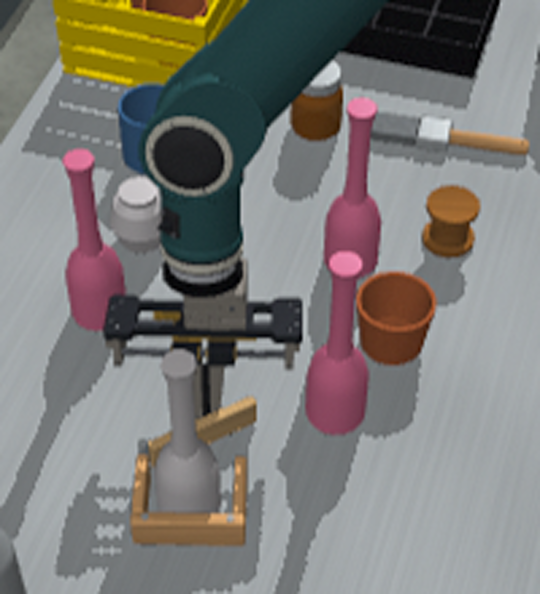

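```bash
python3 -m crank '[[0,[0.9,-0.35,0.2],[0,3,0]],[0,[1.8,-0.7,0.4],[0,6,0]],[0,[2.4,-0.8,0.5],[0,8,0]],[0,[2.95,-0.8,0.63],[0,10,0]],[0,[3.4,-0.8,0.73],[0,10,0]],[0,[3.7,-0.8,0.8],[0,10,0]],[0,[3.9,-0.8,0.84],[0,10,0]],[0,[3.9,-0.8,0.84],[0,10,0]]]'; python3 look.py m
```

```text
time: 18.7
tool_pos: [0.5441, 0.1154, 0.0321]
tool_rot: [-0.154, 0.588, 0.786, 0.112]
ft_force: [0.5, -1.1, -0.7]
width: 0.0002
t 18.7 uv [-58.3  18.6] z 32.1 tilt 22.0 yaw 0.7 ylevel -0.005 F [ 0.5 -1.1 -0.7] w 0.2 q [ 0.33  0.75 -0.53  1.88 -0.04  0.68  0.23]
top 0.98 [8.6 1.1] <<<
top 0.83 [-327.8  160. ] PINK?
top 0.81 [-110.7  139.4] PINK?
top 0.34 [-556.3  121.1] <<<
side 0.91 [-242.3 -115.5] PINK?
side 0.79 [-111.7  144.3] PINK?
side 0.66 [ 5.6 -4. ] <<<
side 0.57 [-324.1  161.8] PINK?
```

View pics/m_t.png

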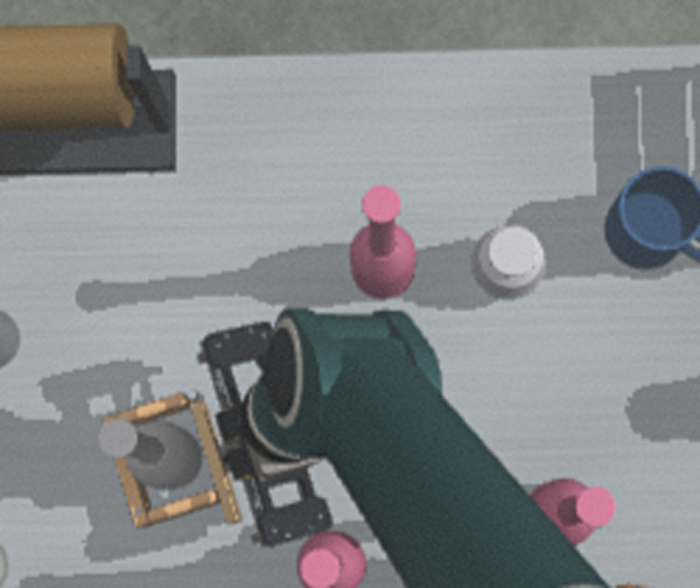

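View pics/m_s.png

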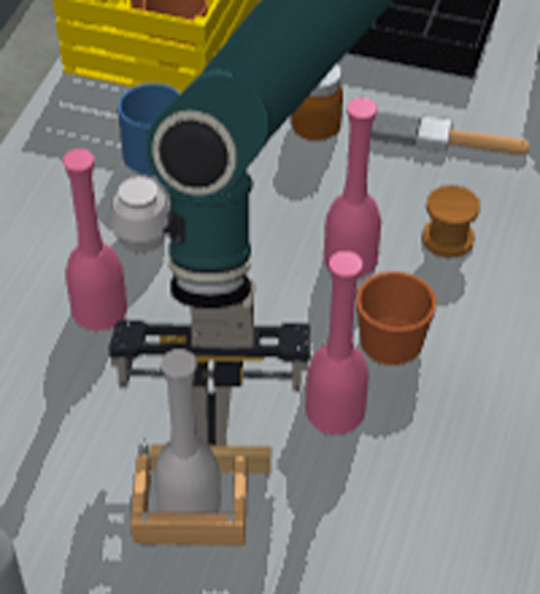

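```bash
python3 -m crank '[[0,[0.15,0,0.06],[0,0,0]],[0,[0.3,0,0.12],[0,0,0]],[0,[0.4,0,0.16],[0,0,0]],[0,[0.4,0,0.16],[0,0,0]]]'; python3 -c "
from h import *
where()"
```

```text
time: 19.4
tool_pos: [0.544, 0.1162, 0.0319]
tool_rot: [-0.153, 0.59, 0.785, 0.112]
ft_force: [-0.1, -9.7, 3.2]
width: 0.0002
t 19.4 uv [-57.5  18.5] z 31.9 tilt 21.8 yaw 0.5 ylevel -0.005 F [-0.1 -9.7  3.2] w 0.2 q [ 0.33  0.75 -0.53  1.88 -0.04  0.67  0.23]
```

The gate is at its stop: 9.7 N with under 1 mm of travel, at the predicted position. Backing off and up.

```bash
python3 -m crank '[[0,[-0.9,0,-0.4],[0,0,0]],[0,[-2.8,0.4,-1.1],[0,0,0]],[0,[-5,1,-2],[0,0,0]],[0,[-3.5,1,-6],[0,0,0]],[0,[-1,1,-12],[0,0,0]],[0,[2,1,-19],[0,0,0]],[0,[4,1,-25],[0,0,0]],[0,[4,1,-25],[0,0,0]],[0,[4,1,-25],[0,0,0]]]'; python3 look.py n 9 0;  python3 - <<'E'
from h import *
T=manip.read_camera("top");S=manip.read_camera("side")
x0=[.5455,.1766,1.858,0.0]
for p in(T,S):
    m=woodmask(p,x0)
    r=fit([p],[m],lambda a:sg(.5455,.1766,1.858,a),[.05],[.1]);print("gate a",r)
for p in(T,S):
    for n in ["gate_tip","squat_vase","spool","pot","flask","jar","brush","mug","pump_bottle"]:
        print(n,[(round(d["score"],2),np.round(d["centre"][:2],3)) for d in manip.pinpoint(p,n)][:1])
E
```

```text
time: 20.52
tool_pos: [0.5712, 0.0648, 0.2795]
tool_rot: [-0.152, 0.59, 0.785, 0.112]
ft_force: [0.2, -0.6, -1.1]
width: 0.0004
t 20.52 uv [-114.5    7. ] z 279.5 tilt 21.8 yaw 0.2 ylevel -0.003 F [ 0.2 -0.6 -1.1] w 0.4 q [ 0.47  0.45 -0.6   1.66 -0.13  1.18  0.24]
top 0.81 [ 5.5 -0.3] <<<
top 0.64 [-111.8  139. ] PINK?
side 0.96 [-240.2 -118.9] PINK?
side 0.95 [ 8.6 -1.3] <<<
side 0.85 [-324.1  160.3] PINK?
side 0.68 [-111.1  146.1] PINK?
fit top [ 8.1 -2.4] 0.05
fit side [ 0.4 -2.7] 0.15
gate a (array([0.003125]), np.float64(0.3935003876686096))
gate a (array([0.00625]), np.float64(0.3072710633277893))
gate_tip [(0.63, array([0.482, 0.116]))]
squat_vase [(0.54, array([0.664, 0.358]))]
spool [(0.44, array([ 0.389, -0.248]))]
pot [(0.45, array([ 0.407, -0.079]))]
flask [(0.71, array([0.55 , 0.176]))]
jar [(0.62, array([ 0.588, -0.39 ]))]
brush [(0.64, array([ 0.429, -0.41 ]))]
mug [(0.94, array([ 0.758, -0.284]))]
pump_bottle [(0.93, array([0.444, 0.368]))]
gate_tip [(0.55, array([ 0.425, -0.407]))]
squat_vase [(0.92, array([ 0.72 , -0.145]))]
spool [(0.88, array([ 0.382, -0.25 ]))]
pot [(0.81, array([ 0.412, -0.083]))]
flask [(0.89, array([0.663, 0.358]))]
jar [(0.92, array([ 0.588, -0.393]))]
brush [(0.65, array([ 0.425, -0.407]))]
mug []
pump_bottle [(0.63, array([0.446, 0.367]))]
```

View pics/n_t.png

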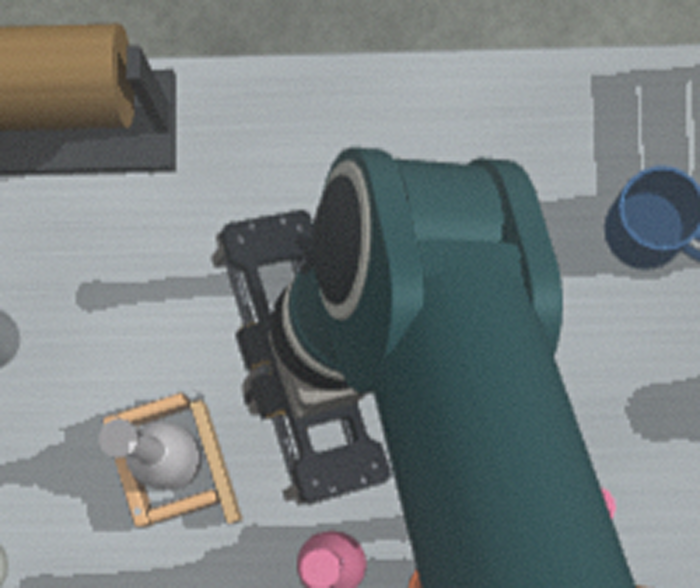

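View pics/n_s.png

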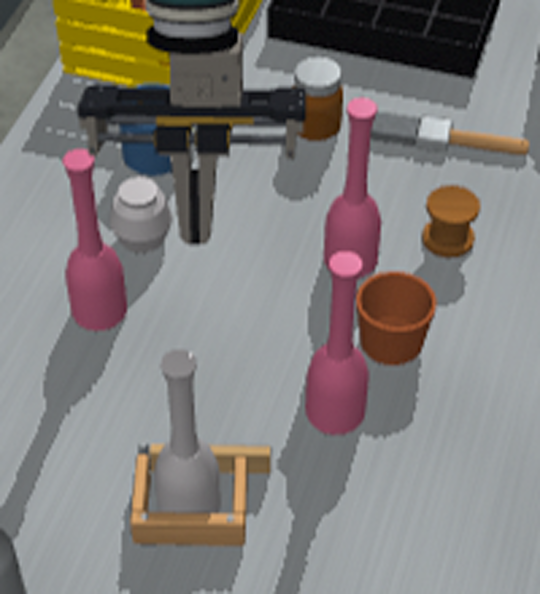

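```bash
python3 -c "
from workcell import manip
print(manip.finish_job())"
```

```text
the job is handed in; nothing more can be done
None
```

The white vase is home against the stall's back wall and the gate is shut behind it; I handed the job in at about 21 s of the 72 s allowed.

I pushed the vase low on its body, at about 32 mm height, with the gripper leaned back from the neck. It slid upright the whole way and nothing was lifted. I then swung the gate shut from its outer side with the closed fingers.

**Vase:** while pushing home, the force rose from 4.7 N to 8 N with only 0.3 mm of travel, so it was against the wall. The final top view puts it at x = +8 mm, y = -2 mm in the stall, where home is x = +9 mm.

**Gate:** it met its stop at about 10 N, and both cameras fit its angle at about 0.005 rad after I backed away.

**Bystanders:** in the last pictures everything else that could be seen was where it started. The largest wrist force I read was about 10 N.

**Disagreements:**
- The side-view fit put the vase at about x = 0 mm. The back wall hides the vase's base in that view, so I trusted the contact force, the top fit and the side network's 8.6 mm instead.
- In the last shots the network missed the mug in the side view.
- It also gave a few wrong labels: the flask as the squat vase and the vase as the flask (top view), and the brush as the gate tip (side view).

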